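# Test-stroke and relock the ward's hand-rub pump

### The arm

A 7-joint arm with a two-finger parallel gripper is mounted at the origin on the work surface. World frame = base frame: x ahead of the robot, y to its left, z up, the work surface at z = 0. Lengths are in m, angles in degrees, forces in N, time in s.
With the tool pointing down it reaches from about 0.35 to 0.9 m from the base axis. Payload 8.1 kg.
Tool frame: the origin (TCP) lies midway between the tips of the shut fingers; the grasp point (between the pads) lies 19 mm behind it; z points along the fingers, y is the line along which they close (so a half turn about z gives the same grasp; the last joint's range is limited). The gripper opens to 92 mm and grips with 3 to 60 N. Pads are 19 mm wide; open, the fingers measure 130 mm over their backs; the gripper's body (75 mm by 190 mm) begins 47 mm behind the grasp point.
Start: joints at [64.71, 24.895, 1.432, 90.138, -0.665, 64.973, -4.303], TCP at [0.208, -0.589, 0.227] pointing down, gripper open.
Joint ranges: [-149.89, 149.89], [-25.12, 119.58], [-72.63, 75.52], [4.76, 147.25], [-75.54, 255.54], [6.69, 114.76], [-157.13, 157.13]. Speed limits (degrees/s): [127.2, 127.2, 172.46, 172.46, 180, 180, 180].

### API

Orientations are given as [roll, pitch, yaw] about the fixed x, y, z axes, in that order (R = Rz(yaw) Ry(pitch) Rx(roll)).
In Python, from rig import r, imaging, order gives the robot as it stands.
- The arm moves only by the tool move_arm, never from a script. Its arguments are lists of equal length, an entry for each row: "xyz": the shift along the tool's x, y, z in m, a list of three; "rotation": the turn, a rotation vector about the tool's x, y, z in degrees, a list of three. In form: {"xyz": [[dx, dy, dz], ...], "rotation": [[wx, wy, wz], ...]}. A call has 1 to 8 rows; each row is the pose to reach, as a shift and turn from the pose commanded when the call began, along the tool's axes at that moment; what a row does not reach only later rows make up. A row lasts 1/10 s, in which the tool goes at most 50 mm and 8.59 degrees, less where a joint would pass 70% of its speed; a pose out of reach is approached as far as the arm can. A call with a gripper value outside its range is refused whole. "jaw" is the opening, from 0 (shut) to 1 (fully open), set as the call begins (left out, the last holds). The fingers move at their own pace and stop on an object; "squeeze" is the grip in N (left out, the last holds). Time passes only in rows, so rows that repeat a pose let the fingers close. It gives the time, the measured TCP pose, the force, the opening and the grip force at its end, in the units of the state.
- r.get_obs(): the state, without advancing time (a new reading comes with each control period).
- imaging.get_image(name): name is "scene" or "side" or "wrist"; returns the picture (420x560x3 uint8, red, green, blue); there is no depth.
- imaging.calibration(name): a dict with "K" (3x3 intrinsics, pixels), "rvec" (rotation vector, rad) and "tvec" (3), from world to camera coordinates, as OpenCV has them. Camera axes: x right, y down, z forward; pixel columns grow to the right and rows downward; lengths in m; the calibration is good to about 2 mm. A picture is of the moment at which its call begins: read the wrist's pose just before it. calibration takes no time and is no camera call; for the wrist camera it gives the pose at the moment of the call.
- order.sign_off(): hands the job in; it is judged then, once.
The state is a dict: "time_s": time; "joint_pos": joint angles; "joint_vel": joint speeds; "effort": joint torques, N m; "tcp_pos": TCP position; "orientation": TCP orientation; "ft_force": force on the tool from outside, world axes, zero at the start; "ft_torque": the same for the moment, N m; "grip_width": finger opening in m; "finger_force": force on a finger pad.
Only numpy, scipy, OpenCV 4.12 (cv2) and the standard library are available. Lean on these libraries where they do the work, as an engineer would, in place of code of your own. Each camera call takes 0.05 s, during which the arm holds its last target. There are 200 camera calls.

### The job

Get the hand-rub pump with the blue head ready for the ward round: slide its orange transport lock open as far as it goes, then press the blue head gently but firmly right down onto its inner stop (without ramming it) and hold it there for a second. Let the head come all the way back up and slide the lock fully home again. Leave the white-headed pump untouched and every blue dose cup standing where it is.

Things in the scene. Friction and masses are not known exactly. Their poses are not given: they have to be found in the camera images.
- pump: Hand-rub pump, fixed on the counter at left or right: white housing 120 (x) x 170 (y) x 100 mm high, blue panel front and back, flat metal deck at z 100 mm, in front a spout over a grey drip tray. Origin on the counter; +z up, -x is the front (spout) side; housing spans x -30..+90, y -85..+85 mm, the tray reaches x -115 mm.
- head: Blue round plunger head, 42 mm across, 16 mm thick. Origin: middle of its flat top, at rest at x +30, y -45, z +150 mm in the pump's frame. Goes straight down on a spring (3 N, rising to 6 N) to a firm rubber stop unseen inside (5 N per mm), set differently each time, 9 to 26 mm down; over 35 N damages it. Lock shut: it gives only 4 mm. Let go, it springs up.
- lock_top (a point): Middle of the top of the lock's orange upright grip, 24 (pump x) x 14 (pump y) x 45 mm high on the deck. Lock shut: at x +30, y +10, z +145 mm in the pump's frame. On its -y side a fork of two orange prongs, 8 mm wide, 30 mm high, 29 mm apart, 22 to 65 mm from the grip's middle, lies under the head when shut; strips 6 mm high join it to the grip.
- lock (a joint): How far the lock is slid, m, along the pump's +y: 0 = fully home (shut, fork under the head), 0.036 = fully open at its end stop (fork clear of the head). It stays where it is left (about 3 N of friction) and starts 4 to 10 mm off home.
- spare_pump: A second pump of the same shape, fixed to the counter on the other side, with a white head, a grey lock and green panels; its origin and axes are like the first one's. Not to be touched.
- cup0: Blue dose cup, 48 mm across the rim, 40 mm high, standing on the drip tray under the blue-headed pump's spout; origin under its middle, +z up through its mouth.
- cup1: Blue dose cup with 1 coloured tablet lying in it, 48 mm across the rim, 40 mm high, standing on the counter between the pumps; origin under its middle, +z up.
- cup2: Blue dose cup with 2 coloured tablets lying in it, 48 mm across the rim, 40 mm high, standing on the counter between the pumps; origin under its middle, +z up.
- cup3: Blue dose cup with 3 coloured tablets lying in it, 48 mm across the rim, 40 mm high, standing on the counter between the pumps; origin under its middle, +z up.
There are look-alikes about, which are no part of the job. What is shaped like the cup0 but pink or turquoise is not meant.

How it is judged (in metres and radians):
On the way, in this order (a step that is already met when the one before it is completed fails the run):
1. the lock is slid fully open (33 mm of its 36 mm or more) (value of joint lock above 0.033 m), for 0.1 s.
2. the head is pressed down onto its inner stop (at least 8 mm down, with at least 5 N on the stop beyond the spring) and held there 0.4 s (contact force between pump and head above 5 N and z of head in the frame of pump below 0.142 m), for 0.4 s.
At the end, for the whole second after the job is handed in: The head is back up (within 3 mm of its rest height), the lock is fully home again (within 3 mm of shut), and all four cups stand upright within 25 mm of where they were (z of head in the frame of pump above 0.147 m and value of joint lock below 0.003 m and distance of each of cup0, cup1, cup2, cup3 from where it was at the start of the episode below 0.025 m and angle between each of cup0, cup1, cup2, cup3's own z axis and vertical below 0.3 rad); the robot touches nothing.
It fails at once if the head is pressed with more than 35 N (contact force between any of the fingers, the arm and head above 35 N).
It fails at once if the white-headed pump is touched (more than 3 N) (contact force between any of the fingers, the arm and spare_pump above 3 N).
It fails at once if a dose cup is knocked over or pushed more than 25 mm (not (distance of cup0 from where it was at the start of the episode below 0.025 m) or not (angle between cup0's own z axis and vertical below 0.3 rad) or not (distance of cup1 from where it was at the start of the episode below 0.025 m) or not (angle between cup1's own z axis and vertical below 0.3 rad) or not (distance of cup2 from where it was at the start of the episode below 0.025 m) or not (angle between cup2's own z axis and vertical below 0.3 rad) or not (distance of cup3 from where it was at the start of the episode below 0.025 m) or not (angle between cup3's own z axis and vertical below 0.3 rad)).
It also fails if it takes over 54 s, if anything falls off the work surface, if the arm or the gripper's body presses on something with over 40 N, if the wrist force passes 120 N, or if a joint passes its speed limit or range.

## Working session

There is one attempt and no reset: what is moved stays moved. The work goes in short steps, Python scripts to look and compute and a tool call to move; the robot and the scene stay as the last step left them, time stands still between calls to the robot, and variables do not carry over. Pictures are saved under pics/ and viewed, at most 10 in all, crops included, and the job is handed in when it is done.

Besides the shell and the picture viewer there is one more tool, called as name(argument=value, ...) on one line, values as JSON. move_arm: Moves the arm, as the interface text tells. Its arguments: {"type":"object","properties":{"xyz":{"type":"array","items":{"type":"array","items":{"type":"number"}}},"rotation":{"type":"array","items":{"type":"array","items":{"type":"number"}}},"jaw":{"type":"number"},"squeeze":{"type":"number"}},"required":["xyz","rotation"]}

```bash
mkdir -p pics; python3 - <<'E'
from rig import r, imaging, order
import cv2,numpy as np
o=r.get_obs();print({k:np.round(v,3) for k,v in o.items()})
for n in("scene","side"):
    im=imaging.get_image(n);cv2.imwrite(f"pics/{n}0.png",im[:,:,::-1]);print(n,imaging.calibration(n))
E
```

```text
{'time_s': np.float64(0.0), 'joint_pos': array([64.71 , 24.939,  1.43 , 90.189, -0.663, 64.972, -4.304]), 'joint_vel': array([ 0.039, -0.112,  0.016, -0.03 ,  0.086, -0.072,  0.055]), 'effort': array([-2.0000e-03, -6.6786e+01,  9.8400e-01, -3.1446e+01, -6.1000e-02,
        4.3000e-02,  0.0000e+00]), 'tcp_pos': array([ 0.207, -0.589,  0.226]), 'orientation': array([-1.79909e+02,  9.00000e-03,  1.94070e+01]), 'ft_force': array([-0.631,  0.646, -0.65 ]), 'ft_torque': array([0.029, 0.022, 0.023]), 'finger_force': np.float64(0.0), 'grip_width': np.float64(0.092)}
scene {'K': array([[399.07929866,   0.        , 279.00868293],
       [  0.        , 399.07929866, 213.34498706],
       [  0.        ,   0.        ,   1.        ]]), 'rvec': array([ 1.84614872,  1.40854564, -0.69002728]), 'tvec': array([-0.12009137, -0.20672567,  1.25009384])}
side {'K': array([[416.32241644,   0.        , 279.31257876],
       [  0.        , 416.32241644, 209.18846125],
       [  0.        ,   0.        ,   1.        ]]), 'rvec': array([ 0.32581679, -2.69091304,  1.3958644 ]), 'tvec': array([0.48526175, 0.17037535, 0.95677598])}
```

View pics/scene0.png

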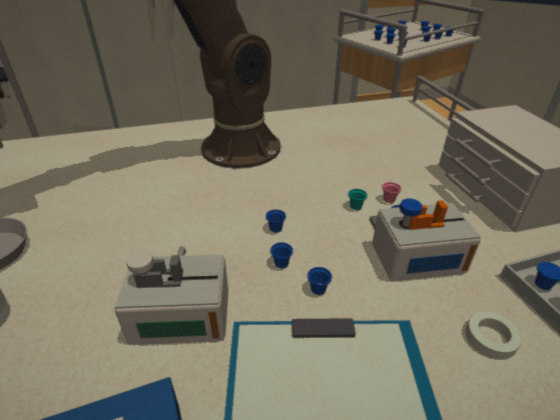

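View pics/side0.png

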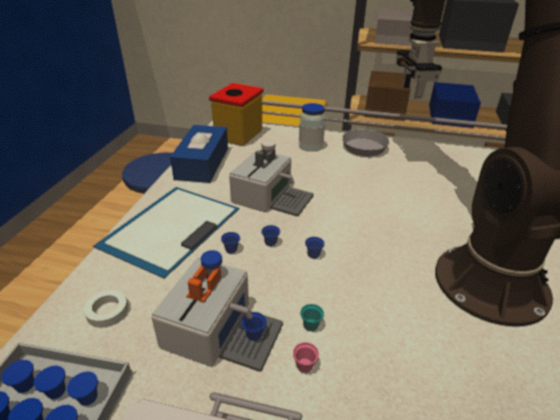

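The scene view has the blue-headed pump on the right (head 411,207; lock 440,212). In the side view it is at the front (head 211,260; lock 203,285). I'll zoom in for corner pixels.

```bash
python3 - <<'E'
import cv2,numpy as np
a=cv2.imread("pics/scene0.png")[190:290,360:485];b=cv2.imread("pics/side0.png")[245:370,150:285]
cv2.imwrite("pics/c1.png",cv2.resize(a,None,fx=6,fy=6,interpolation=cv2.INTER_CUBIC))
cv2.imwrite("pics/c2.png",cv2.resize(b,None,fx=4.7,fy=4.7,interpolation=cv2.INTER_CUBIC))
E
```

```text
(no output)
```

View pics/c1.png

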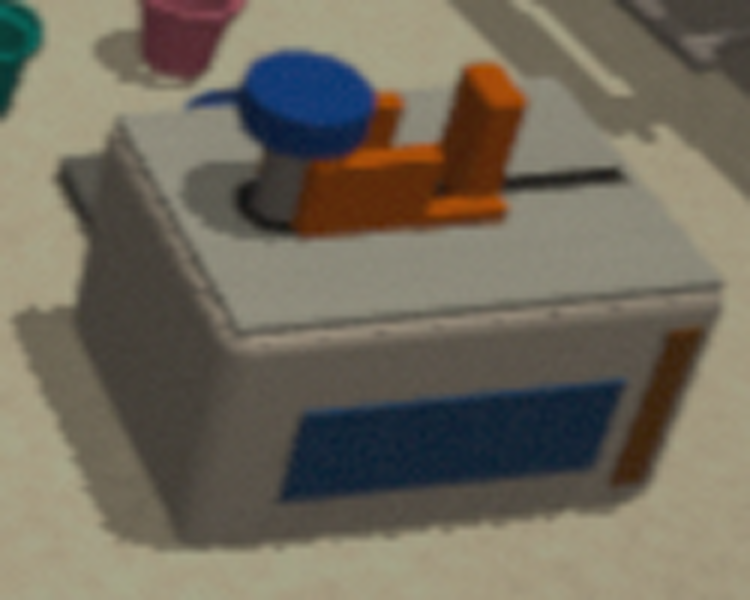

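View pics/c2.png

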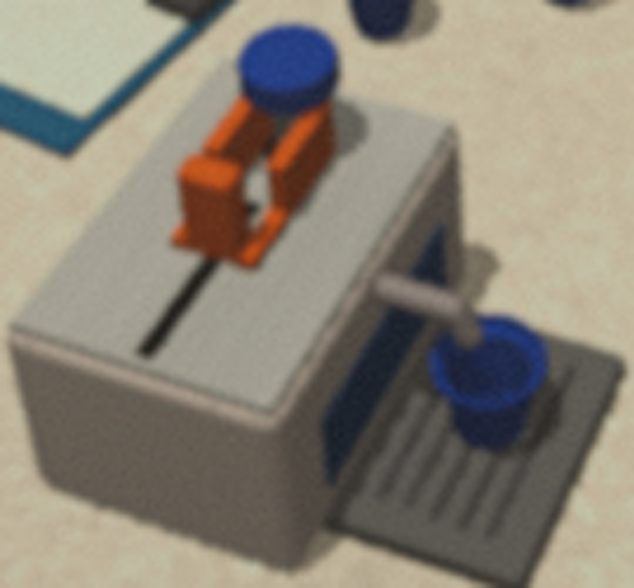

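Crop 1 shows the deck corners at about (240,330), (720,283), (122,117) and (560,82), the head top at (310,88), and the lock top at (496,80). In crop 2 the corners are about (453,124), (270,415), (12,330) and (225,62), with the head top at (289,61) and the lock top at (211,170). The housing's +y axis points to the right in the scene view.

```bash
cat > fit.py <<'E'
from rig import imaging
import cv2,numpy as np
from scipy.optimize import least_squares
f1=lambda u:(np.array(u)+.5)/6-.5+[360,190]
f2=lambda u:(np.array(u)+.5)/4.7-.5+[150,245]
S=f1([(240,330),(720,283),(122,117),(560,82),(310,88),(496,80)])
D=f2([(225,62),(12,330),(453,124),(270,415),(289,61),(211,170)])
C={n:imaging.calibration(n) for n in("scene","side")}
def proj(n,P):
    c=C[n];return cv2.projectPoints(np.float64(P),c["rvec"],c["tvec"],c["K"],None)[0][:,0]
def pts(p):
    x,y,a,q,e=p
    L=np.array([(.09-e,-.085+e,.1),(.09-e,.085-e,.1),(-.03+e,-.085+e,.1),(-.03+e,.085-e,.1),(.03,-.045,.15),(.03,.01+q,.145)])
    c,s=np.cos(a),np.sin(a)
    return L@np.array([[c,s,0],[-s,c,0],[0,0,1]])+[x,y,0]
def res(p): return np.r_[proj("scene",pts(p))-S,proj("side",pts(p))-D].ravel()
if __name__=="__main__":
    s=min((least_squares(res,[.6,.3,a,.007,.002],loss="soft_l1") for a in(-.6,0,.6)),key=lambda s:s.cost)
    print(s.x,np.degrees(s.x[2]));print(s.fun.reshape(-1,2).round(1));print(pts(s.x)[4:])
E
python3 fit.py
```

```text
[ 0.55734995  0.27563435 -0.12876144  0.00832535  0.00462401] -7.377486922556878
[[ 0.4 -1. ]
 [ 0.7 -0.9]
 [ 0.1 -0.8]
 [-0.4 -1.1]
 [ 0.4 -1.1]
 [ 0.  -0.3]
 [-0.2 -0.5]
 [-0.4 -1.2]
 [-0.   0.1]
 [-0.2 -0.7]
 [-0.2 -1.1]
 [-0.2 -0.3]]
[[0.58132334 0.2271547  0.15      ]
 [0.58945469 0.28995582 0.145     ]]
```

```bash
cat > go.py <<'E'
import sys,numpy as np
from rig import r
from scipy.spatial.transform import Rotation as R
o=r.get_obs();T=np.array([float(v) for v in sys.argv[1:4]]);yaw=float(sys.argv[4])
A=R.from_euler('xyz',o["orientation"],degrees=True);B=R.from_euler('xyz',[180,0,yaw],degrees=True)
print("shift",A.inv().apply(T-o["tcp_pos"]).round(4),"rot",(A.inv()*B).as_rotvec(degrees=True).round(2))
print(o["tcp_pos"].round(4),o["orientation"].round(2),o["ft_force"].round(2),o["grip_width"],o["time_s"])
E
python3 go.py .5895 .290 .25 82.6
```

```text
shift [ 0.6524 -0.7022 -0.0231] rot [-7.000e-02 -4.000e-02 -6.319e+01]
[ 0.2075 -0.5891  0.226 ] [-1.7992e+02  1.0000e-02  1.9410e+01] [-0.75 -0.05 -0.22] 0.09164823643007557 0.1
```

move_arm(xyz=[[0.65, -0.7, -0.025], [0.65, -0.7, -0.025], [0.65, -0.7, -0.025], [0.65, -0.7, -0.025], [0.65, -0.7, -0.025], [0.65, -0.7, -0.025], [0.65, -0.7, -0.025], [0.65, -0.7, -0.025]], rotation=[[0, 0, -63.2], [0, 0, -63.2], [0, 0, -63.2], [0, 0, -63.2], [0, 0, -63.2], [0, 0, -63.2], [0, 0, -63.2], [0, 0, -63.2]], jaw=0.7)

```text
time_s: 0.9
tcp_pos: [0.3671, -0.2208, 0.2372]
orientation: [-180.0, 0.0, 82.9]
ft_force: [0.9, -0.3, 1.2]
grip_width: 0.0645
finger_force: 0.0
```

```bash
python3 go.py .5895 .290 .25 82.6
```

```text
shift [ 0.5343  0.1577 -0.0129] rot [-0.    0.02  0.31]
[ 0.3671 -0.2208  0.2372] [-1.800e+02  2.000e-02  8.291e+01] [ 0.95 -0.35  1.15] 0.06454980180510336 0.9
```

move_arm(xyz=[[0.53, 0.155, -0.013], [0.53, 0.155, -0.013], [0.53, 0.155, -0.013], [0.53, 0.155, -0.013], [0.53, 0.155, -0.013], [0.53, 0.155, -0.013], [0.53, 0.155, -0.013], [0.53, 0.155, -0.013]], rotation=[[0, 0, 0.3], [0, 0, 0.3], [0, 0, 0.3], [0, 0, 0.3], [0, 0, 0.3], [0, 0, 0.3], [0, 0, 0.3], [0, 0, 0.3]])

```text
time_s: 1.7
tcp_pos: [0.5281, 0.1451, 0.2464]
orientation: [-180.0, 0.0, 82.3]
ft_force: [1.2, -0.1, 0.8]
grip_width: 0.0645
finger_force: 0.0
```

```bash
python3 go.py .5895 .290 .25 82.6
```

```text
shift [ 0.1518  0.0414 -0.0037] rot [-0.02  0.03 -0.33]
[0.5281 0.1451 0.2464] [-1.7998e+02  3.0000e-02  8.2270e+01] [ 1.25 -0.1   0.81] 0.06447094809096862 1.7
```

move_arm(xyz=[[0.148, 0.04, -0.004], [0.148, 0.04, -0.004], [0.148, 0.04, -0.004], [0.148, 0.04, -0.004], [0.148, 0.04, -0.004], [0.148, 0.04, -0.004]], rotation=[[0, 0, -0.3], [0, 0, -0.3], [0, 0, -0.3], [0, 0, -0.3], [0, 0, -0.3], [0, 0, -0.3]])

```text
time_s: 2.3
tcp_pos: [0.587, 0.2835, 0.2501]
orientation: [-180.0, 0.1, 82.6]
ft_force: [0.3, 0.2, -0.2]
grip_width: 0.0647
finger_force: 0.0
```

```bash
python3 go.py .5895 .290 .12 82.6; python3 - <<'E'
from rig import imaging
import cv2
w=imaging.get_image("wrist");s=imaging.get_image("side");print(imaging.calibration("wrist"))
cv2.imwrite("pics/w1.png",cv2.hconcat([w[:,:,::-1][:,80:480],cv2.resize(s[200:330,140:290,::-1].copy(),(400,420))]))
E
```

```text
shift [0.0069 0.0017 0.13  ] rot [-0.03  0.08 -0.04]
[0.587  0.2835 0.2501] [-1.7997e+02  8.0000e-02  8.2560e+01] [ 0.35  0.22 -0.17] 0.0646895540166056 2.3
{'K': array([[306.06501782,   0.        , 278.49923596],
       [  0.        , 306.06501782, 210.80200592],
       [  0.        ,   0.        ,   1.        ]]), 'rvec': array([-2.87268502,  0.18812938,  0.02184254]), 'tvec': array([-0.54677344,  0.30495822,  0.50491343])}
```

View pics/w1.png

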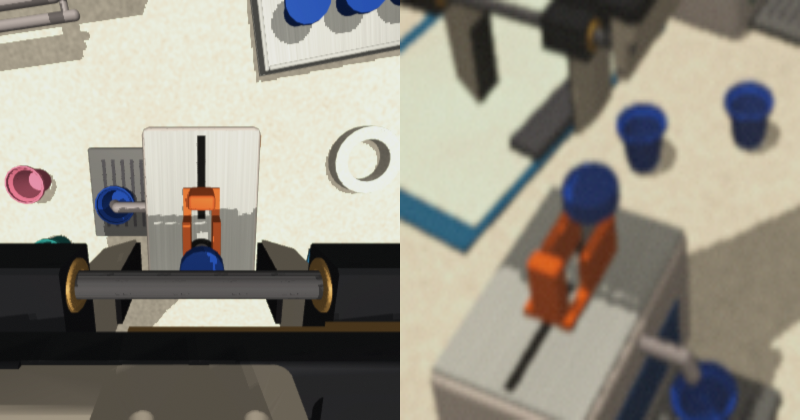

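The wrist view has the lock's top at about (281,200) full-frame. The head is partly hidden behind the gripper crossbar and the fingers straddle the lock line. I'll cross-check the lock position.

```bash
python3 - <<'E'
from rig import imaging
import cv2,numpy as np
c=imaging.calibration("wrist");Rm=cv2.Rodrigues(c["rvec"])[0];C=-Rm.T@c["tvec"]
for u,v in((281,200),(266,200),(297,200),(281,192),(281,209)):
    d=Rm.T@np.linalg.inv(c["K"])@[u,v,1];print((C+d*(.145-C[2])/d[2]).round(4))
for P in((.5895,.29,.145),):print(cv2.projectPoints(np.float64([P]),c["rvec"],c["tvec"],c["K"],None)[0])
E
python3 go.py .5895 .290 .12 82.6
```

```text
[0.5915 0.29   0.145 ]
[0.5783 0.2917 0.145 ]
[0.6055 0.2881 0.145 ]
[0.5924 0.2971 0.145 ]
[0.5904 0.2818 0.145 ]
[[[278.80629803 200.25563697]]]
shift [0.0075 0.0012 0.1306] rot [ 0.02  0.07 -0.11]
[0.5873 0.2828 0.2506] [1.7998e+02 7.0000e-02 8.2490e+01] [0.28 0.12 0.1 ] 0.06448144418700821 2.4
```

move_arm(xyz=[[0.007, 0.002, 0.04], [0.007, 0.002, 0.08], [0.007, 0.002, 0.11], [0.007, 0.002, 0.13], [0.007, 0.002, 0.13], [0.007, 0.002, 0.13]], rotation=[[0, 0, 0], [0, 0, 0], [0, 0, 0], [0, 0, 0], [0, 0, 0], [0, 0, 0]])

```text
time_s: 3.0
tcp_pos: [0.5904, 0.2905, 0.1215]
orientation: [180.0, 0.0, 82.5]
ft_force: [0.3, 0.2, 1.0]
grip_width: 0.0642
finger_force: 0.0
```

move_arm(xyz=[[0, 0, 0], [0, 0, 0], [0, 0, 0], [0, 0, 0], [0, 0, 0], [0, 0, 0]], rotation=[[0, 0, 0], [0, 0, 0], [0, 0, 0], [0, 0, 0], [0, 0, 0], [0, 0, 0]], jaw=0.1, squeeze=15)

```text
time_s: 3.6
tcp_pos: [0.5905, 0.2915, 0.1208]
orientation: [180.0, -0.0, 82.6]
ft_force: [-0.3, 0.5, 2.9]
grip_width: 0.024
finger_force: 15.0
```

Gripped at 24 mm, which matches the lock. Sliding it open along tool +x.

move_arm(xyz=[[0.005, 0, 0], [0.01, 0, 0], [0.014, 0, 0], [0.018, 0, 0], [0.022, 0, 0], [0.024, 0, 0], [0.026, 0, 0], [0.027, 0, 0]], rotation=[[0, 0, 0], [0, 0, 0], [0, 0, 0], [0, 0, 0], [0, 0, 0], [0, 0, 0], [0, 0, 0], [0, 0, 0]])

```text
time_s: 4.4
tcp_pos: [0.5938, 0.3184, 0.1208]
orientation: [180.0, -0.0, 82.6]
ft_force: [1.8, -4.9, 4.2]
grip_width: 0.0237
finger_force: 15.0
```

move_arm(xyz=[[0.001, 0, 0], [0.002, 0, 0], [0.003, 0, 0], [0.003, 0, 0]], rotation=[[0, 0, 0], [0, 0, 0], [0, 0, 0], [0, 0, 0]])

```text
time_s: 4.8
tcp_pos: [0.5939, 0.3185, 0.1207]
orientation: [-180.0, 0.2, 82.5]
ft_force: [-1.6, -10.5, 10.8]
grip_width: 0.0241
finger_force: 15.0
```

move_arm(xyz=[[-0.003, 0, 0], [-0.003, 0, 0], [-0.003, 0, 0]], rotation=[[0, 0, 0], [0, 0, 0], [0, 0, 0]], jaw=0.5)

```text
time_s: 5.1
tcp_pos: [0.5927, 0.319, 0.1202]
orientation: [-179.9, -0.0, 82.7]
ft_force: [0.3, 0.4, 1.0]
grip_width: 0.0427
finger_force: 0.0
```

move_arm(xyz=[[0, 0, -0.03], [0, 0, -0.06], [0, 0, -0.06], [0, 0, -0.06]], rotation=[[0, 0, 0], [0, 0, 0], [0, 0, 0], [0, 0, 0]])

```text
time_s: 5.5
tcp_pos: [0.5934, 0.3191, 0.1811]
orientation: [180.0, -0.1, 82.6]
ft_force: [0.0, -0.7, -0.3]
grip_width: 0.0459
finger_force: 0.0
```

```bash
python3 go.py .583 .2272 .17 82.6; python3 - <<'E'
from rig import imaging
import cv2
w=imaging.get_image("scene");s=imaging.get_image("side")
cv2.imwrite("pics/w2.png",cv2.hconcat([cv2.resize(i[:,:,::-1].copy()[a:a+130,b:b+125],(400,416),interpolation=cv2.INTER_CUBIC) for i,a,b in((w,160,360),(s,220,155))]))
E
```

```text
shift [-0.0925  0.0014  0.011 ] rot [ 0.04 -0.08  0.04]
[0.5934 0.3191 0.1811] [ 1.7996e+02 -8.0000e-02  8.2640e+01] [ 0.04 -0.69 -0.34] 0.045943198690591026 5.5
```

View pics/w2.png

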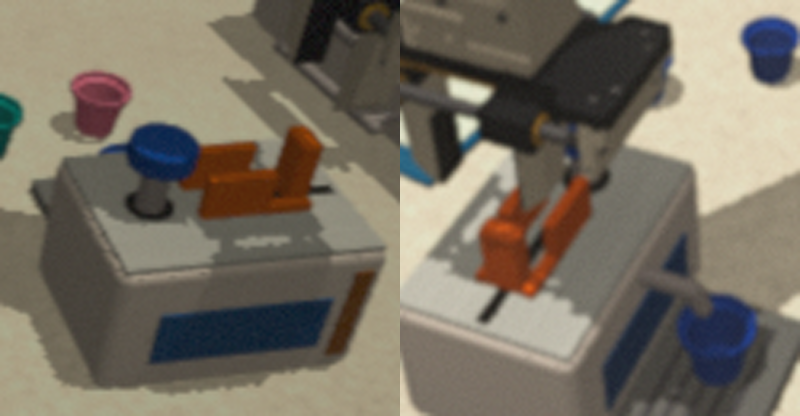

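The lock is open and the fork is clear of the head. But the gripper isn't where I'd expect it in the scene crop, so I'll check the full frames with the TCP projected in.

```bash
python3 - <<'E'
from rig import imaging,r
import cv2,numpy as np
o=[]
for n in("scene","side"):
    i=imaging.get_image(n)[:,:,::-1].copy();c=imaging.calibration(n);print(n,c["tvec"],c["rvec"])
    p=cv2.projectPoints(np.float64([r.get_obs()["tcp_pos"],[.587,.228,.15]]),c["rvec"],c["tvec"],c["K"],None)[0][:,0];print(p)
    for q,k in zip(p,((255,0,255),(0,255,0))):cv2.circle(i,tuple(int(v) for v in q),3,k,1)
    o.append(cv2.resize(i,(400,300)) if 0 else i[60:400,160:560] if n=="scene" else i[60:400,60:460])
cv2.imwrite("pics/w3.png",cv2.hconcat(o))
E
```

```text
scene [-0.12009137 -0.20672567  1.25009384] [ 1.84614872  1.40854564 -0.69002728]
[[460.88603123 186.65445952]
 [413.60659945 204.74286322]]
side [0.48526175 0.17037535 0.95677598] [ 0.32581679 -2.69091304  1.3958644 ]
[[183.80539316 277.09334405]
 [207.97238172 256.25528119]]
```

View pics/w3.png

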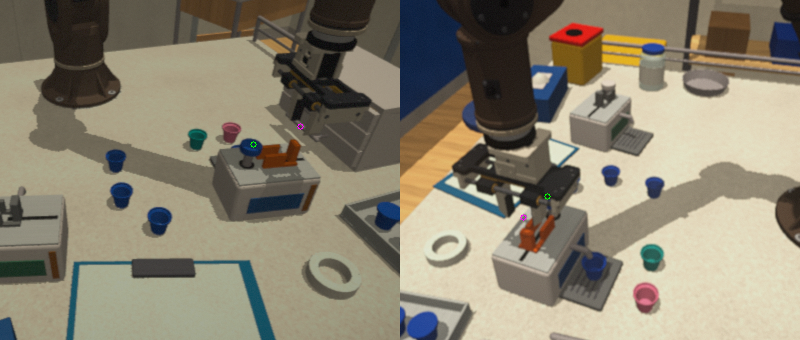

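Both views agree with the measured TCP, and the lock is open with the fork clear. Next I'll shut the fingers, move over the head and lower until I feel contact.

move_arm(xyz=[[-0.04, 0.001, 0], [-0.08, 0.001, 0], [-0.092, 0.001, 0.005], [-0.092, 0.001, 0.015], [-0.092, 0.001, 0.018], [-0.092, 0.001, 0.018], [-0.092, 0.001, 0.018]], rotation=[[0, 0, 0], [0, 0, 0], [0, 0, 0], [0, 0, 0], [0, 0, 0], [0, 0, 0], [0, 0, 0]], jaw=0)

```text
time_s: 6.4
tcp_pos: [0.5823, 0.2286, 0.1624]
orientation: [-180.0, -0.0, 82.7]
ft_force: [0.2, -0.1, -0.2]
grip_width: 0.0004
finger_force: 0.0
```

move_arm(xyz=[[0, 0, 0.004], [0, 0, 0.008], [0, 0, 0.012], [0, 0, 0.016], [0, 0, 0.019], [0, 0, 0.02], [0, 0, 0.02]], rotation=[[0, 0, 0], [0, 0, 0], [0, 0, 0], [0, 0, 0], [0, 0, 0], [0, 0, 0], [0, 0, 0]])

```text
time_s: 7.1
tcp_pos: [0.5826, 0.2271, 0.1427]
orientation: [-180.0, -0.0, 82.6]
ft_force: [-0.8, 0.7, 4.3]
grip_width: 0.0004
finger_force: 2.0
```

move_arm(xyz=[[0, 0, 0.001], [0, 0, 0.002], [0, 0, 0.003], [0, 0, 0.003]], rotation=[[0, 0, 0], [0, 0, 0], [0, 0, 0], [0, 0, 0]])

```text
time_s: 7.5
tcp_pos: [0.5826, 0.2271, 0.1396]
orientation: [-180.0, -0.0, 82.6]
ft_force: [-1.1, 2.0, 5.0]
grip_width: 0.0003
finger_force: 2.2
```

move_arm(xyz=[[0, 0, 0.001], [0, 0, 0.002], [0, 0, 0.002], [0, 0, 0.002]], rotation=[[0, 0, 0], [0, 0, 0], [0, 0, 0], [0, 0, 0]])

```text
time_s: 7.9
tcp_pos: [0.5826, 0.2271, 0.1376]
orientation: [180.0, -0.0, 82.6]
ft_force: [-1.7, 1.6, 4.7]
grip_width: 0.0005
finger_force: 2.3
```

move_arm(xyz=[[0, 0, 0.001], [0, 0, 0.002], [0, 0, 0.002], [0, 0, 0.002]], rotation=[[0, 0, 0], [0, 0, 0], [0, 0, 0], [0, 0, 0]])

```text
time_s: 8.3
tcp_pos: [0.5826, 0.2271, 0.1357]
orientation: [180.0, -0.0, 82.6]
ft_force: [-2.1, 2.8, 5.3]
grip_width: 0.0006
finger_force: 2.4
```

move_arm(xyz=[[0, 0, 0.001], [0, 0, 0.002], [0, 0, 0.002], [0, 0, 0.002]], rotation=[[0, 0, 0], [0, 0, 0], [0, 0, 0], [0, 0, 0]])

```text
time_s: 8.7
tcp_pos: [0.5826, 0.2271, 0.1337]
orientation: [180.0, -0.0, 82.6]
ft_force: [-1.8, 2.6, 6.5]
grip_width: 0.0007
finger_force: 2.6
```

move_arm(xyz=[[0, 0, 0.001], [0, 0, 0.002], [0, 0, 0.002], [0, 0, 0.002]], rotation=[[0, 0, 0], [0, 0, 0], [0, 0, 0], [0, 0, 0]])

```text
time_s: 9.1
tcp_pos: [0.5826, 0.2271, 0.1318]
orientation: [180.0, -0.0, 82.6]
ft_force: [-1.2, 2.4, 5.9]
grip_width: 0.0003
finger_force: 3.0
```

move_arm(xyz=[[0, 0, 0.001], [0, 0, 0.002], [0, 0, 0.002], [0, 0, 0.002]], rotation=[[0, 0, 0], [0, 0, 0], [0, 0, 0], [0, 0, 0]])

```text
time_s: 9.5
tcp_pos: [0.5826, 0.2271, 0.1305]
orientation: [180.0, -0.0, 82.6]
ft_force: [-4.6, 1.3, 12.5]
grip_width: 0.0007
finger_force: 6.2
```

The stop shows up as a jump in force. I'll press a little further and hold.

move_arm(xyz=[[0, 0, 0.001], [0, 0, 0.0015], [0, 0, 0.0015], [0, 0, 0.0015]], rotation=[[0, 0, 0], [0, 0, 0], [0, 0, 0], [0, 0, 0]])

```text
time_s: 9.9
tcp_pos: [0.5827, 0.2271, 0.1296]
orientation: [179.9, -0.0, 82.6]
ft_force: [-6.3, -0.1, 17.1]
grip_width: 0.0003
finger_force: 8.5
```

move_arm(xyz=[[0, 0, 0.0005], [0, 0, 0.0005], [0, 0, 0.0005], [0, 0, 0.0005], [0, 0, 0.0005], [0, 0, 0.0005], [0, 0, 0.0005], [0, 0, 0.0005]], rotation=[[0, 0, 0], [0, 0, 0], [0, 0, 0], [0, 0, 0], [0, 0, 0], [0, 0, 0], [0, 0, 0], [0, 0, 0]])

```text
time_s: 10.7
tcp_pos: [0.5827, 0.2271, 0.1292]
orientation: [179.9, -0.0, 82.6]
ft_force: [-6.6, -0.9, 18.5]
grip_width: 0.0003
finger_force: 9.3
```

move_arm(xyz=[[0, 0, 0], [0, 0, 0], [0, 0, 0], [0, 0, 0], [0, 0, 0], [0, 0, 0]], rotation=[[0, 0, 0], [0, 0, 0], [0, 0, 0], [0, 0, 0], [0, 0, 0], [0, 0, 0]])

```text
time_s: 11.3
tcp_pos: [0.5827, 0.2271, 0.1292]
orientation: [179.9, -0.0, 82.6]
ft_force: [-6.2, -0.0, 18.1]
grip_width: 0.0006
finger_force: 9.3
```

move_arm(xyz=[[0, 0, -0.01], [0, 0, -0.02], [0, 0, -0.035], [0, 0, -0.055], [0, 0, -0.055]], rotation=[[0, 0, 0], [0, 0, 0], [0, 0, 0], [0, 0, 0], [0, 0, 0]])

```text
time_s: 11.8
tcp_pos: [0.584, 0.2266, 0.1852]
orientation: [179.8, -0.0, 82.5]
ft_force: [1.3, 1.1, 0.7]
grip_width: 0.0006
finger_force: 0.0
```

```bash
python3 go.py .5935 .319 .185 82.6
```

```text
shift [ 0.0928 -0.0026  0.0003] rot [ 0.19 -0.05 -0.05]
[0.584  0.2266 0.1852] [ 1.7981e+02 -5.0000e-02  8.2550e+01] [1.34 1.11 0.72] 0.0005964987044799479 11.8
```

move_arm(xyz=[[0.04, -0.001, 0], [0.08, -0.001, 0], [0.092, -0.001, 0], [0.092, -0.001, 0], [0.092, -0.001, 0], [0.092, -0.001, 0]], rotation=[[0, 0, 0], [0, 0, 0], [0, 0, 0], [0, 0, 0], [0, 0, 0], [0, 0, 0]], jaw=0.6)

```text
time_s: 12.4
tcp_pos: [0.594, 0.3159, 0.1822]
orientation: [180.0, 0.1, 82.5]
ft_force: [0.6, -0.2, -0.5]
grip_width: 0.0441
finger_force: 0.0
```

move_arm(xyz=[[0, 0, 0.02], [0, 0, 0.04], [0, 0, 0.06], [0, 0, 0.064], [0, 0, 0.064]], rotation=[[0, 0, 0], [0, 0, 0], [0, 0, 0], [0, 0, 0], [0, 0, 0]])

```text
time_s: 12.9
tcp_pos: [0.5936, 0.3167, 0.1182]
orientation: [-180.0, 0.1, 82.5]
ft_force: [0.4, -0.6, 0.2]
grip_width: 0.0548
finger_force: 0.0
```

move_arm(xyz=[[0, 0, 0], [0, 0, 0], [0, 0, 0], [0, 0, 0], [0, 0, 0]], rotation=[[0, 0, 0], [0, 0, 0], [0, 0, 0], [0, 0, 0], [0, 0, 0]], jaw=0.1, squeeze=15)

```text
time_s: 13.4
tcp_pos: [0.5939, 0.3183, 0.1191]
orientation: [180.0, -0.0, 82.6]
ft_force: [0.8, -1.4, 2.6]
grip_width: 0.024
finger_force: 15.0
```

Regripped. Sliding home, 36 mm.

move_arm(xyz=[[-0.005, 0, 0], [-0.01, 0, 0], [-0.015, 0, 0], [-0.02, 0, 0], [-0.025, 0, 0], [-0.03, 0, 0], [-0.033, 0, 0], [-0.034, 0, 0]], rotation=[[0, 0, 0], [0, 0, 0], [0, 0, 0], [0, 0, 0], [0, 0, 0], [0, 0, 0], [0, 0, 0], [0, 0, 0]])

```text
time_s: 14.2
tcp_pos: [0.5895, 0.2841, 0.119]
orientation: [180.0, -0.0, 82.6]
ft_force: [4.0, 3.0, 4.6]
grip_width: 0.0237
finger_force: 15.0
```

move_arm(xyz=[[-0.001, 0, 0], [-0.002, 0, 0], [-0.003, 0, 0], [-0.004, 0, 0], [-0.004, 0, 0]], rotation=[[0, 0, 0], [0, 0, 0], [0, 0, 0], [0, 0, 0], [0, 0, 0]])

```text
time_s: 14.7
tcp_pos: [0.5893, 0.2824, 0.1191]
orientation: [179.9, -0.2, 82.7]
ft_force: [6.3, 7.2, 0.4]
grip_width: 0.0238
finger_force: 15.0
```

Total travel was 36 mm and the force rose at the home stop. Releasing and retreating.

move_arm(xyz=[[0.0025, 0, 0], [0.0025, 0, 0]], rotation=[[0, 0, 0], [0, 0, 0]])

```text
time_s: 14.9
tcp_pos: [0.5893, 0.2826, 0.119]
orientation: [180.0, 0.0, 82.6]
ft_force: [3.0, 0.5, 6.3]
grip_width: 0.0242
finger_force: 15.0
```

move_arm(xyz=[[0, 0, 0], [0, 0, 0], [0, 0, 0], [0, 0, 0]], rotation=[[0, 0, 0], [0, 0, 0], [0, 0, 0], [0, 0, 0]], jaw=0.5)

```text
time_s: 15.3
tcp_pos: [0.5883, 0.2826, 0.118]
orientation: [-179.9, 0.1, 82.6]
ft_force: [-0.2, -0.2, 0.9]
grip_width: 0.0454
finger_force: 0.0
```

move_arm(xyz=[[0, 0, -0.04], [0, 0, -0.08], [0, 0, -0.12], [0, 0, -0.15], [0, 0, -0.15], [0, 0, -0.15]], rotation=[[0, 0, 0], [0, 0, 0], [0, 0, 0], [0, 0, 0], [0, 0, 0], [0, 0, 0]])

```text
time_s: 15.9
tcp_pos: [0.5889, 0.283, 0.2688]
orientation: [180.0, -0.0, 82.6]
ft_force: [0.1, 0.1, -0.4]
grip_width: 0.046
finger_force: 0.0
```

```bash
python3 - <<'E'
from rig import imaging
import cv2
w=imaging.get_image("scene");s=imaging.get_image("side")
cv2.imwrite("pics/w4.png",cv2.hconcat([cv2.resize(i[:,:,::-1].copy()[a:a+120,b:b+125],(400,384),interpolation=cv2.INTER_CUBIC) for i,a,b in((w,180,360),(s,250,155))]))
E
```

```text
(no output)
```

View pics/w4.png

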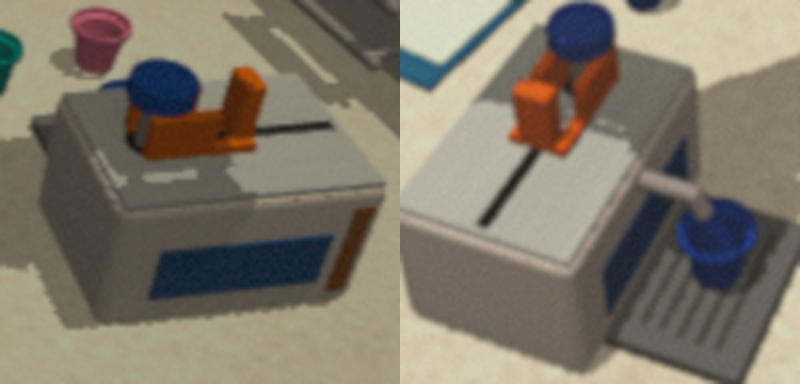

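The picture shows the head up at (165,85), the fork fully under it with the lock grip at (245,110), and the cup still on its tray. The gripper is clear.

```bash
python3 -c "
from rig import order;print(order.sign_off())"
```

```text
the job is handed in; nothing more can be done
None
```

The job is handed in: I slid the lock fully open, pressed the head onto its stop at about 18 N and held it for over 1 s, let it spring back up, and slid the lock home by its full 36 mm; the white-headed pump was never approached and the cup under the spout still stands in place (the other three weren't re-checked, but the arm never went down near them).

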